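# Loosen a left-hand jig screw and run the tube up to its stop

## Robot

A 6-joint arm with a two-finger parallel gripper is mounted at the origin on the work surface. World frame = base frame: x ahead of the robot, y to its left, z up, the work surface at z = 0. Lengths are in m, angles in rad, forces in N, time in s.
With the tool pointing down it reaches from about 0.4 to 0.925 m from the base axis. Payload 12.5 kg.
Tool frame: the origin (TCP) lies midway between the tips of the shut fingers; the grasp point (between the pads) lies 19 mm behind it; z points along the fingers, y is the line along which they close (so a half turn about z gives the same grasp; the last joint's range is limited). The gripper opens to 95 mm and grips with 3 to 60 N. Pads are 20 mm wide; open, the fingers measure 119 mm over their backs; the gripper's body (75 mm by 180 mm) begins 59 mm behind the grasp point.
Start: joints at [-1.443, 0.491, 1.559, -0, 1.092, -0.106], TCP at [0.145, -0.608, 0.184] pointing down, gripper open.
Joint ranges: [-3.1, 3.1], [-0.84, 2.19], [0.05, 2.79], [-1.13, 4.28], [0.06, 2.93], [-2.69, 2.69]. Speed limits (rad/s): [2.22, 2.22, 2.79, 3.14, 3.14, 3.14].

## Interface

Orientations are given as a unit quaternion [w, x, y, z].
In Python, from station import r gives the robot as it stands.
- The arm moves only by the shell command python3 -m crank 'ROWS' [FORCE]. ROWS is a JSON object whose one key "deltas" holds a list of rows, each a list of 5 numbers: the shift along the world's x, y, z in cm, then the turn about the world's z in rad, then the opening, from 0 (shut) to 1 (fully open). In form: {"deltas": [[x, y, z, turn, jaw], ...]}. A call has 1 to 5 rows; each row shifts and turns the commanded pose from where the row before left it; what a row does not reach is not made up. A row lasts 1/10 s, in which the tool goes at most 50 mm and 8.59 degrees, less where a joint would pass 70% of its speed; a pose out of reach is approached as far as the arm can. A call is refused whole if a number of a shift passes 5 or a number of a turn 0.15, either way. A call with a gripper value outside its range is refused whole. The fingers move at their own pace and stop on an object; FORCE is the grip in N (left out, the last holds). Time passes only in rows, so rows that do not move let the fingers close. It gives the time, the measured TCP pose, the force, the opening and the grip force at its end, in the units of the state.
- r.sense(): the state, without advancing time (a new reading comes with each control period).
- r.snapshot(name): name is "side" or "top" or "wrist"; returns a dict with "image" (420x560x3 uint8, blue, green, red), "K" (3x3 intrinsics, pixels), "k1" (the pictures are not rectified: a ray, as slopes to the right and down, at radius r is drawn at 1 + k1 r^2 times it, then the intrinsics apply), "R" (3x3) and "t" (3): a world point X has camera coordinates R X + t; the wrist camera has in their place "hand_eye" (4x4, takes a point from camera to tool coordinates, whose origin is the TCP and whose axes are the flange's). Camera axes: x right, y down, z forward; pixel columns grow to the right and rows downward; lengths in m; the calibration is good to about 2 mm. A picture is of the moment at which its call begins: read the wrist's pose just before it. There is no depth.
- r.finish_job(): hands the job in; it is judged then, once.
The state is a dict: "time": time; "qpos": joint angles; "qvel": joint speeds; "joint_efforts": joint torques, N m; "eef_pos": TCP position; "orientation": TCP orientation; "contact_force": force on the tool from outside, world axes, zero at the start; "torque": the same for the moment, N m; "grip_width": finger opening in m; "gripper_force": force on a finger pad.
Only numpy, scipy, OpenCV 4.12 (cv2) and the standard library are available. Lean on these libraries where they do the work, as an engineer would, in place of code of your own. Each camera call takes 0.05 s, during which the arm holds its last target. There are 200 camera calls.

## Task

The wing screw on the blue jig has a left-hand thread: loosen it by turning it clockwise (seen from above; the other way would jam it tighter) until its tip is right out of the hole in the square steel tube. Then slide the tube along its channel until its end butts against the face of the end stop, feeling for the contact: press it gently, do not ram the stop or force the tube while it is still pinned. Leave the tube lying in the channel against the stop, the screw loose, and the other things on the bench where they are.

Things in the scene. Friction and masses are not known exactly. Their poses are not given: they have to be found in the camera images.
- jig: Blue steel jig bolted to the bench. Origin at bench height under the screw's axis; z up, x along the tube channel towards the end stop. Base plate x -90 to +155 mm, 85 mm wide, top (channel floor) at z 20. Two guide strips 6 mm thick, 32 mm apart inside, x -90 to +85, tops at z 34.
- bridge_top (a point): Top centre of the jig's bridge that carries the screw: jig x 0, y 0, z 74 mm. The bridge is 24 mm thick in x, 75 mm wide over the tube, underside at z 60; a nut on it reaches z 79.
- stop_block (a point): Top centre of the jig's stop block (jig x 140, z 58; 24 x 60 mm in plan). It carries the end stop: a bolt along x with a flat round face, radius 15 mm, centre at jig z 35, looking to jig -x. How far it is screwed in differs each time: its face is between jig x 78 and 98 and is not measured; find it by touch or sight. It is rigid; pressing it with over 25 N is ramming.
- wing: Steel wing screw through the bridge. Origin at the lower end of its 8 mm pin tip, on the axis; z up, x along the wing. Left-hand thread: clockwise from above raises it 1.59 mm per rad (10 mm a turn). Its tip starts 4.3 to 5.5 mm deep in the tube's hole (tube top at jig z 50); out when its origin is above jig z 51; travel ends near z 56. Friction about 0.22 N m, no spring, stays where left.
- wing_grip (a point): Centre of the wing to grip: 62 mm above wing's origin, same axes. The wing is an upright flat bar 56 mm long (x), 12 mm thick (y), 26 mm tall (from 15 mm below to 11 mm above this point); clear space all round and above, the bridge's nut about 28 mm below the point.
- tube: Loose square steel tube 230 x 30 x 30 mm, wall 3, 0.4 to 0.7 kg, in the jig's channel with 1 mm play each side. Origin: centre of its underside, x along it towards the end stop, z up. 12 mm square hole in its top at x +55, where the screw's tip pins it at the start (over 20 N against the tip is forcing). Its tail sticks out 80 mm past the jig's base, 20 mm above the bench.
- tube_end (a point): Centre of the tube's open end that must meet the end stop: x +115, z +15 mm in the tube's frame. At the start it is at about jig x +60. Freed, the tube drags in its channel with about 3 to 8 N; a greater push means it has met something.
- tube_tail (a point): Place to grip the tube: x -90, z +15 mm in the tube's frame (25 mm in from the tail end), mid-height; fingers fit on both sides (tube 30 mm wide), with 35 mm from here down to the bench. About 55 mm of free tube lies between here and the jig's base at the start, at least 17 mm at the stop.
- flap_wheel: Maroon abrasive flap wheel, 60 mm diameter, 30 mm tall (hub 34), lying flat beside the jig. Origin under its centre. Not to be disturbed.
- offcut: Offcut of the same square tube, 60 x 30 x 30 mm, lying beside the jig; origin under its centre. Not to be disturbed.
- straight_grinder: Orange and silver straight grinder, about 205 mm long, 62 mm tall. Not to be disturbed.
- hammer: Hammer lying at the back. Not to be disturbed.
- screwdriver: Screwdriver lying on the bench. Not to be disturbed.
- tin: Metal tin, 72 mm diameter, 85 mm tall. Not to be disturbed.
- parts_tray: Grey plastic tray 120 x 160 x 35 mm. Not to be disturbed.
Mind the look-alikes: they are no part of the job. Of the things like the tube, leave any that is brown; of the rest the smaller one is meant.

How it is judged:
By the outcome, as a careful person would: the job done as asked, in the order asked, and still so for the second after the job is handed in, with the robot touching nothing.
It also fails if it takes over 72 s, if anything falls off the work surface, if the arm or the gripper's body presses on something with over 40 N, if the wrist force passes 120 N, or if a joint passes its speed limit or range.

## Working session

There is one attempt and no reset: what is moved stays moved. The work goes in short steps, Python scripts to look and compute and a shell command to move; the robot and the scene stay as the last step left them, time stands still between calls to the robot, and variables do not carry over. Pictures are saved under pics/ and viewed, at most 10 in all, crops included, and the job is handed in when it is done.

```bash
ls; mkdir -p pics; python3 - <<'E'
from station import r
import cv2
s=r.sense();print({k:s[k] for k in('time','eef_pos','orientation','contact_force','grip_width')})
for n in('top','side'):
    d=r.snapshot(n);cv2.imwrite(f'pics/{n}0.png',d['image'])
    print(n,d['K'],d['k1'],d['R'],d['t'])
d=r.snapshot('wrist');print(d['hand_eye'],d['K'],d['k1'])
E
```

```text
pics
{'time': 0.0, 'eef_pos': array([ 0.14475544, -0.60772025,  0.18295569]), 'orientation': array([-5.50248435e-04,  9.93175752e-01,  1.16625992e-01, -2.82010182e-05]), 'contact_force': array([-0.38417002,  0.83957151, -0.32943444]), 'grip_width': 0.09504911253925273}
top [[444.96768273   0.         271.22134157]
 [  0.         444.96768273 207.21743398]
 [  0.           0.           1.        ]] 0.03346244603490206 [[-0.0476578  -0.99884719 -0.0057461 ]
 [-0.97697001  0.04781026 -0.2079514 ]
 [ 0.20798639 -0.00429674 -0.97812228]] [-0.00124129  0.56217517  1.23287969]
side [[399.75715126   0.         272.75174733]
 [  0.         399.75715126 212.67725154]
 [  0.           0.           1.        ]] -0.10357910025152713 [[-0.73488468 -0.67813391 -0.00888264]
 [-0.44157758  0.48839046 -0.75265132]
 [ 0.51473658 -0.54918955 -0.6583594 ]] [0.38069939 0.31192508 0.82741564]
[[ 7.78591885e-04 -9.64970327e-01 -2.62357890e-01  7.44250845e-02]
 [ 9.99998630e-01  3.68068115e-04  1.61388708e-03 -1.02317073e-03]
 [-1.46078757e-03 -2.62358787e-01  9.64969291e-01 -2.00794938e-01]
 [ 0.00000000e+00  0.00000000e+00  0.00000000e+00  1.00000000e+00]] [[339.91558898   0.         282.91130338]
 [  0.         339.91558898 208.4351762 ]
 [  0.           0.           1.        ]] 0.013127357190828007
```

View pics/top0.png

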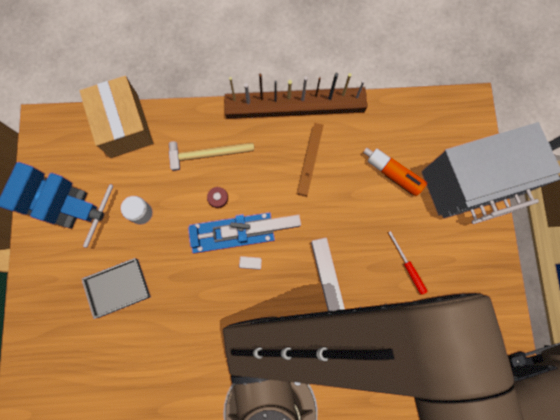

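View pics/side0.png

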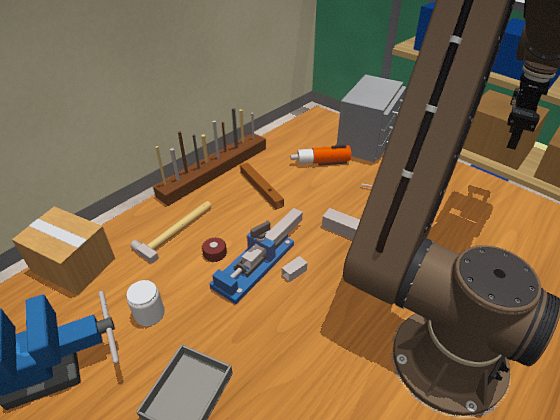

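The top view shows the blue jig at about (232,232). Its stop block is at the left (193,236), the bridge with the wing near (240,226), and the tube tail to the right, ending near (299,221).

Tube candidates are the tube in the jig (270,226), the brown bar (311,160), the larger loose grey tube (328,270) and the short offcut (250,263). I choose the one pinned in the jig. I'll check it in a close crop.

```bash
cat > h.py <<'E'
import numpy as np, cv2
from scipy.spatial.transform import Rotation as Ro
from station import r
def cam(n):
    if n=='wrist':
        s=r.sense();d=r.snapshot(n)
        T=np.eye(4);T[:3,:3]=Ro.from_quat(s['orientation'],scalar_first=True).as_matrix();T[:3,3]=s['eef_pos']
        M=np.linalg.inv(T@d['hand_eye']);d['R'],d['t']=M[:3,:3],M[:3,3]
    else: d=r.snapshot(n)
    d['D']=np.array([d['k1'],0,0,0,0.]);return d
def pix2w(d,uv,z):
    p=cv2.undistortPoints(np.array([[uv]],float),d['K'],d['D'])[0,0]
    v=d['R'].T@np.array([*p,1]);c=-d['R'].T@d['t'];return c+v*(z-c[2])/v[2]
def w2pix(d,X):
    return cv2.projectPoints(np.array(X,float).reshape(-1,1,3),cv2.Rodrigues(d['R'])[0],d['t'],d['K'],d['D'])[0][:,0]
def crop(d,x0,x1,y0,y1,f,name):
    cv2.imwrite(name,cv2.resize(d['image'][y0:y1,x0:x1],None,fx=f,fy=f,interpolation=cv2.INTER_CUBIC))
def jig2w(o,yaw,P):
    c,s=np.cos(yaw),np.sin(yaw);P=np.array(P,float).reshape(-1,3)/1000
    return P@np.array([[c,s,0],[-s,c,0],[0,0,1]])+[o[0],o[1],0]
E
python3 - <<'E'
from h import *
d=cam('top');crop(d,180,310,200,275,6,'pics/c1.png')
for uv,z in(((193,236),.058),((299,221),.05),((240,226),.1)):print(pix2w(d,uv,z))
E
```

```text
[0.48840651 0.19957938 0.058     ]
[ 0.51858211 -0.10702915  0.05      ]
[0.50359336 0.0612082  0.1       ]
```

View pics/c1.png

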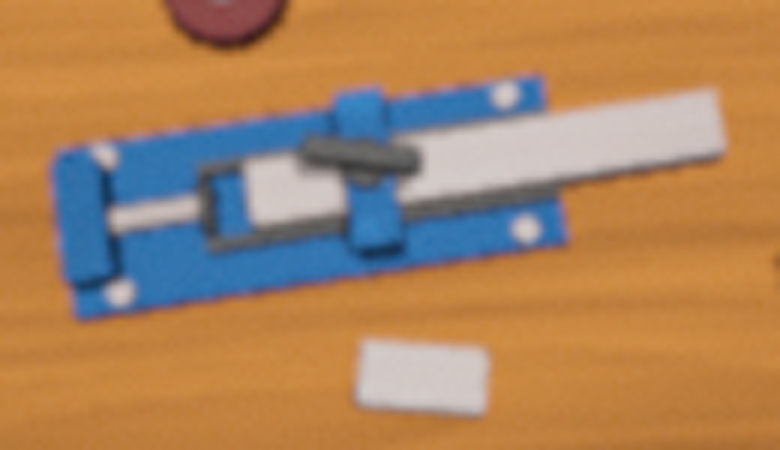

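The crop shows the unpainted tube under the bridge, in the channel. The tail corners are at crop (715,90) and (725,155), the front edge at (246,163)–(253,227), the wing from (303,150) to (420,158), and the stop face disc at about x 205. Next I fit the jig pose.

```bash
python3 - <<'E'
from h import *
from scipy.optimize import least_squares
d=cam('top')
P=[[155,42.5,20],[155,-42.5,20],[-90,42.5,20],[-90,-42.5,20]]
px=np.array([[78,318],[52,150],[567,243],[545,78]])/6+[180,200]-.4
# jig x ~ +y world -> jig y ~ -x world : image down
f=lambda p:(w2pix(d,jig2w(p[:2],p[2],P))-px).ravel()
q=least_squares(f,[.5,.06,1.6]);print('jig',q.x,f(q.x).round(2))
o,yaw=q.x[:2],q.x[2]
B=lambda uv:np.array(uv)/6+[180,200]-.4
J=lambda X:((X[:2]-o)@np.array([[np.cos(yaw),-np.sin(yaw)],[np.sin(yaw),np.cos(yaw)]])*1000).round(1)
for n,uv,z in(('end',(246,163),.05),('end',(253,227),.05),('tail',(715,90),.05),('tail',(725,155),.05),('wingL',(303,150),.113),('wingR',(420,158),.113),('stop',(204,200),.045)):
    X=pix2w(d,B(uv),z);print(n,X.round(4),J(X))
w=pix2w(d,B((420,158)),.118)-pix2w(d,B((303,150)),.118);print('wing dir',np.arctan2(w[1],w[0]),np.linalg.norm(w))
print(r.sense()['orientation'],Ro.from_quat(r.sense()['orientation'],scalar_first=True).as_matrix().round(3))
print(jig2w(o,yaw,[[0,0,0],[-145,0,0]]))
E
```

```text
jig [0.50294107 0.06019506 1.67360842] [-0.71  0.22  0.4  -0.08  0.48  0.15 -0.16 -0.31]
end [0.5127 0.1209 0.05  ] [ 59.4 -15.9]
end [0.4814 0.1182 0.05  ] [60.  15.5]
tail [ 0.5375 -0.1075  0.05  ] [-170.4  -17.2]
tail [ 0.5054 -0.1104  0.05  ] [-169.9   15.1]
wingL [0.5066 0.0875 0.113 ] [26.7 -6.4]
wingR [0.5002 0.0339 0.113 ] [-25.9   5.4]
stop [0.4965 0.1421 0.045 ] [82.2 -2. ]
wing dir -1.688751853433574 0.05372040669831619
[-2.57518049e-04  9.93178030e-01  1.16607608e-01  4.63454616e-06] [[ 0.973  0.232 -0.   ]
 [ 0.232 -0.973  0.001]
 [ 0.    -0.001 -1.   ]]
[[ 0.50294107  0.06019506  0.        ]
 [ 0.51782257 -0.08403927  0.        ]]
```

The fit residuals are under 1 px. The tube end comes out at jig x 60, the width at 31 mm and the tail at -170, all consistent. Now I'll move above the jig and look with the wrist camera.

```bash

python3 -m crank '{"deltas": [[2.4,3.2,0.7,0.06,1],[2.4,3.2,0.7,0.06,1],[2.4,3.2,0.7,0.06,1],[2.4,3.2,0.7,0.06,1],[2.4,3.2,0.7,0.06,1]]}' >/dev/null
python3 -m crank '{"deltas": [[2.4,3.2,0.7,0.06,1],[2.4,3.2,0.7,0.06,1],[2.4,3.2,0.7,0.06,1],[2.4,3.2,0.7,0.06,1],[2.4,3.2,0.7,0.06,1]]}'
python3 -m crank '{"deltas": [[1.2,3.5,0,0.06,1],[1.2,3.5,0,0.06,1],[1.2,3.5,0,0.06,1],[1.2,3.5,0,0.06,1],[1.2,3.5,0,0.06,1]]}'>/dev/null
python3 -m crank '{"deltas": [[1.2,3.5,0,0.06,0.6],[1.2,3.5,0,0.06,0.6],[1.2,3.5,0,0.06,0.6],[1.2,3.5,0,0.06,0.6],[0,0,0,0,0.6]]}'
python3 - <<'E'
from h import *
d=cam('wrist');cv2.imwrite('pics/w1.png',d['image']);np.savez('w1.npz',K=d['K'],D=d['D'],R=d['R'],t=d['t'])
s=r.sense();print(s['eef_pos'],s['qpos'],w2pix(d,[.503,.060,.107]))
E
```

```text
time: 1.25
eef_pos: [0.3855, -0.2866, 0.254]
orientation: [0.0, 0.914, 0.406, 0.0]
contact_force: [0.2, -0.4, -0.2]
grip_width: 0.095
gripper_force: 0.0
time: 2.25
eef_pos: [0.4935, 0.0301, 0.2534]
orientation: [-0.0, 0.772, 0.636, 0.0]
contact_force: [-1.1, -0.4, 0.7]
grip_width: 0.0609
gripper_force: 0.0
[0.49298136 0.02855568 0.25337274] [-7.60049743e-02  2.31180538e-01  1.77254296e+00  2.25933971e-05
  1.13807327e+00  1.17811647e-01] [[286.0084581 160.124646 ]]
```

View pics/w1.png

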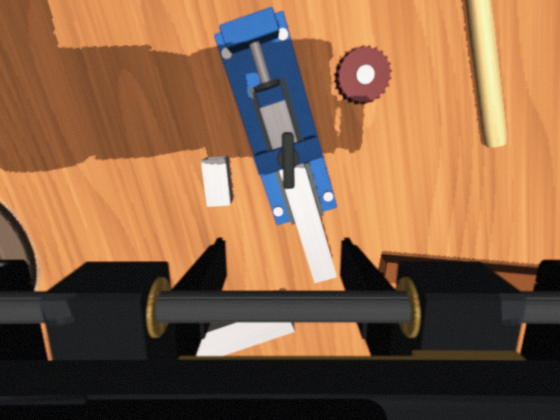

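The wrist view shows the wing as a dark bar from about (288,135) to (289,187), which agrees with the predicted centre (286,160). The stop bolt's disc is at (269,90) and the tube's front edge at about (273,105). I'll measure these.

```bash
python3 - <<'E'
from h import *
f=np.load('w1.npz');d={k:f[k] for k in f};im=cv2.imread('pics/w1.png')
g=im.max(2);m=np.zeros_like(g);m[125:195,272:305]=(g[125:195,272:305]<62)*255
n,l,st,c=cv2.connectedComponentsWithStats(m);k=1+st[1:,4].argmax();print(st[k],c[k])
ys,xs=np.where(l==k)
X=np.array([pix2w(d,(x,y),.112)[:2] for x,y in zip(xs,ys)])
rc=cv2.minAreaRect((X*1e4).astype(np.float32));print(rc)
p=X-X.mean(0);w,v=np.linalg.eigh(p.T@p);print('centre',X.mean(0),'dir',np.arctan2(v[1,1],v[0,1]))
s=r.sense();q=s['qpos'];M=Ro.from_quat(s['orientation'],scalar_first=True).as_matrix();print('tool yaw',np.arctan2(M[1,0],M[0,0]))
cv2.imwrite('pics/w1c.png',cv2.resize(im[70:200,220:340],None,fx=4.5,fy=4.5,interpolation=cv2.INTER_CUBIC))
E
```

```text
[278 133  20  55 414] [287.4178744  160.54347826]
((5048.77490234375, 602.1021728515625), (184.4625701904297, 537.9967041015625), 0.9967044591903687)
centre [0.50435741 0.05978222] dir 1.427431421490359
tool yaw 1.3769702296580477
```

View pics/w1c.png

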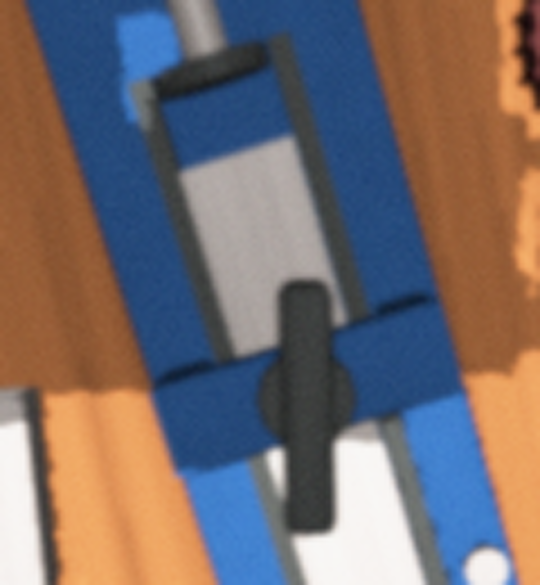

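The crop confirms the wing axis at about 0.02 rad from the tool's x, centre about (0.504, 0.060). I'll descend onto it.

```bash

python3 -m crank '{"deltas": [[0.4,1.1,-2,0.03,0.5],[0.4,1.1,-2.5,0,0.5],[0.3,0.95,-2.5,0,0.5],[0,0,-2,0,0.5],[0,0,-1,0,0.5]]}'
python3 -m crank '{"deltas": [[0,0,-2,0,0.5],[0,0,-2,0,0.5],[0,0,-1.5,0,0.5],[0,0,-0.9,0,0.5],[0,0,0,0,0.5]]}'
```

```text
time: 2.8
eef_pos: [0.503, 0.0578, 0.1521]
orientation: [-0.001, 0.764, 0.645, -0.001]
contact_force: [-0.3, 0.6, 0.2]
grip_width: 0.0475
gripper_force: 0.0
time: 3.3
eef_pos: [0.5035, 0.0579, 0.0891]
orientation: [-0.0, 0.764, 0.645, -0.0]
contact_force: [0.5, 0.5, 0.8]
grip_width: 0.0477
gripper_force: 0.0
```

```bash

python3 -m crank '{"deltas": [[0,0.2,0,0,0.5],[0,0,0,0,0],[0,0,0,0,0],[0,0,0,0,0],[0,0,0,0,0]]}' 40
python3 -m crank '{"deltas": [[0,0,0,0,0],[0,0,0,0,0]]}'
python3 -c "
from h import *;s=r.sense();print(s['torque'],s['qpos'])"
```

```text
time: 3.8
eef_pos: [0.5039, 0.0605, 0.0898]
orientation: [0.0, 0.764, 0.646, 0.0]
contact_force: [0.2, 0.4, 0.9]
grip_width: 0.0208
gripper_force: 0.0
time: 4.0
eef_pos: [0.5038, 0.0605, 0.0896]
orientation: [0.0, 0.764, 0.646, 0.0]
contact_force: [0.1, -1.0, 0.3]
grip_width: 0.0051
gripper_force: 0.0
[-0.07219713 -0.10472617 -0.02116839] [-1.07363695e-02  4.52854171e-01  1.94556337e+00 -6.75290767e-05
  7.43074312e-01  1.56296906e-01]
```

The width of 5 mm is under the 12 mm wing, so the fingers look to have missed. I'll look.

```bash
python3 - <<'E'
from h import *
d=cam('wrist');s=r.sense();print(s['grip_width'],s['gripper_force'])
a=cv2.resize(d['image'],(400,300));d=cam('side');b=cv2.resize(d['image'][190:310,200:310],(275,300));d=cam('top');c=cv2.resize(d['image'][195:265,180:310],(400,215))
o=np.zeros((515,700,3),np.uint8);o[:300,:400]=a;o[:300,400:675]=b;o[300:,:400]=c
cv2.imwrite('pics/g1.png',o)
E
```

```text
0.0023384771567913592 0.0
```

View pics/g1.png

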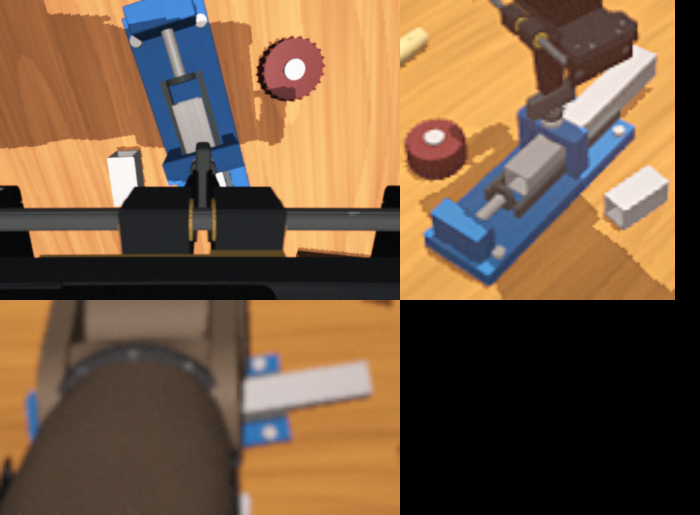

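The wrist view shows the fingers shut just on the tail side of the wing. In the side view they are above and behind it. I'll check where the TCP and jig model project in the side image.

```bash
python3 - <<'E'
from h import *
o=[.5035,.060];yaw=1.674
d=cam('side');im=d['image'].copy();p=r.sense()['eef_pos'];print(p)
big=cv2.resize(im[190:310,200:310],None,fx=5,fy=5,interpolation=cv2.INTER_CUBIC)
def mk(X,c):
    for u in w2pix(d,X):cv2.circle(big,tuple(int(v) for v in (u-[200,190]+.5)*5),4,c,-1)
mk([p],(0,0,255));mk([p+[0,0,.019]],(0,255,255))
mk(jig2w(o,yaw,[[155,42.5,20],[155,-42.5,20],[-90,42.5,20],[-90,-42.5,20],[60,15,50],[60,-15,50]]),(0,255,0))
mk(jig2w(o,yaw,[[0,0,107],[0,0,118],[0,0,79]]),(255,0,255))
cv2.imwrite('pics/g2.png',big)
E
```

```text
[0.5038034  0.06050675 0.08954938]
```

View pics/g2.png

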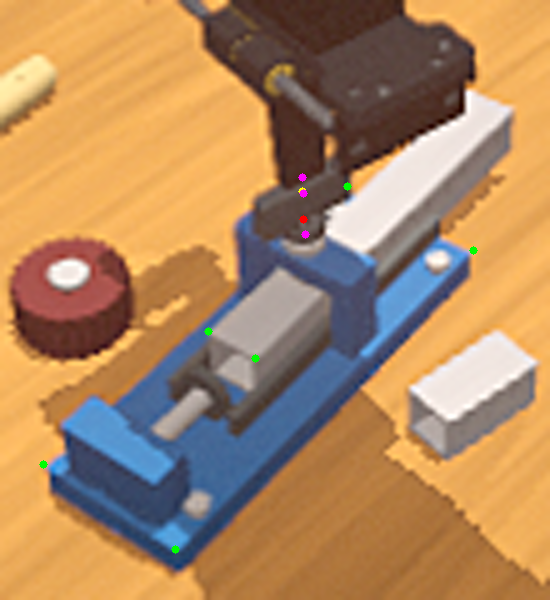

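```bash
python3 - <<'E'
from h import *
d=cam('wrist');p=r.sense()['eef_pos']
print('wrist tcp,grasp,30up:',w2pix(d,[p,p+[0,0,.019],p+[0,0,.03]]).round(0).tolist())
big=cv2.resize(d['image'][130:270,200:370],None,fx=4,fy=4,interpolation=cv2.INTER_CUBIC)
for X,c in((p,(0,0,255)),(p+[0,0,.019],(0,255,255)),([.504,.060,.118],(255,0,255))):
    u=w2pix(d,X)[0];cv2.circle(big,tuple(int(v) for v in (u-[200,130]+.5)*4),4,c,-1)
t=cv2.imread('pics/side0.png')[50:190,480:560];t=cv2.resize(t,(320,560),interpolation=cv2.INTER_CUBIC)
D=cam('side');u=w2pix(D,[.1448,-.6077,.183])[0];cv2.circle(t,tuple(int(v) for v in (u-[480,50]+.5)*4),4,(0,0,255),-1)
big=cv2.resize(big,(480,395));o=np.zeros((560,800,3),np.uint8);o[:395,:480]=big;o[:,480:]=t
cv2.imwrite('pics/g3.png',o);s=r.sense();print(s['time'],s['grip_width'],s['gripper_force'],s['contact_force'])
E
```

```text
wrist tcp,grasp,30up: [[282.0, 239.0], [282.0, 251.0], [282.0, 259.0]]
4.3 0.0006738074512606842 0.0 [-0.56028045  0.27809794 -0.20197678]
```

View pics/g3.png

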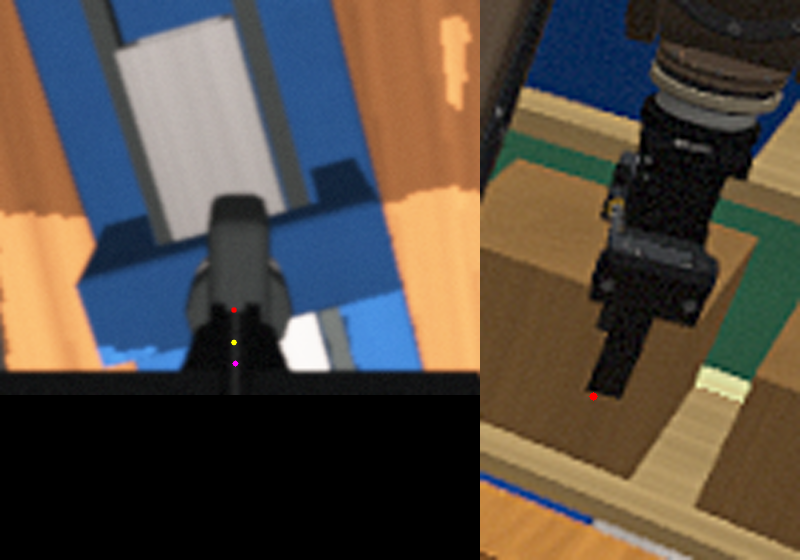

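```bash
python3 - <<'E'
from h import *
d=cam('wrist')
for z in (80,90,100,110,118):
    X=jig2w([.504,.060],1.404,[[28,0,z],[10,0,z],[28,6,z],[28,-6,z]])
    print(z,((w2pix(d,X)-[200,130]+.5)*2.82).round(0).tolist())
E
cat > /dev/null; python3 - <<'E'
from h import *
f=np.load('w1.npz');d={k:f[k] for k in f}
for z in (80,90,100,110,118):
    a,b=[pix2w(d,u,z/1000) for u in((287.8,132.9),(288.9,187.8))];print(z,np.linalg.norm(a-b),(a+b)/2)
E
```

```text
80 [[235.0, 179.0], [235.0, 256.0], [208.0, 179.0], [261.0, 179.0]]
90 [[235.0, 190.0], [235.0, 269.0], [207.0, 190.0], [263.0, 190.0]]
100 [[235.0, 201.0], [235.0, 284.0], [205.0, 201.0], [264.0, 201.0]]
110 [[235.0, 213.0], [235.0, 301.0], [204.0, 213.0], [266.0, 213.0]]
118 [[235.0, 224.0], [235.0, 315.0], [203.0, 224.0], [267.0, 224.0]]
80 0.060207561191236485 [0.5049926  0.05523774 0.08      ]
90 0.05859891397115912 [0.50506936 0.05652951 0.09      ]
100 0.05699026675108172 [0.50514612 0.05782127 0.1       ]
110 0.05538161953100433 [0.50522288 0.05911304 0.11      ]
118 0.05409470175494245 [0.50528429 0.06014646 0.118     ]
```

The wing's top edge projects at z 118 with its centre on the axis, and its sides line up with the black finger edges at x 210 and 262. So the wing may be between the fingers after all, despite the width reading. A small clockwise turn will test that.

```bash

python3 -m crank '{"deltas": [[0,0,0.02,-0.1,0],[0,0,0.02,-0.1,0],[0,0,0,0,0]]}'
python3 - <<'E'
from h import *
s=r.sense();print(s['torque'],s['grip_width'],s['gripper_force'])
d=cam('wrist');cv2.imwrite('pics/g4.png',cv2.resize(d['image'][130:270,200:370],None,fx=4,fy=4,interpolation=cv2.INTER_CUBIC))
E
```

```text
time: 4.65
eef_pos: [0.5038, 0.0605, 0.09]
orientation: [0.0, 0.825, 0.566, 0.0]
contact_force: [-0.5, 0.1, 0.5]
grip_width: 0.0004
gripper_force: 0.0
[-0.07677378 -0.08836206  0.02923358] 0.00043414895545666244 0.0
```

View pics/g4.png

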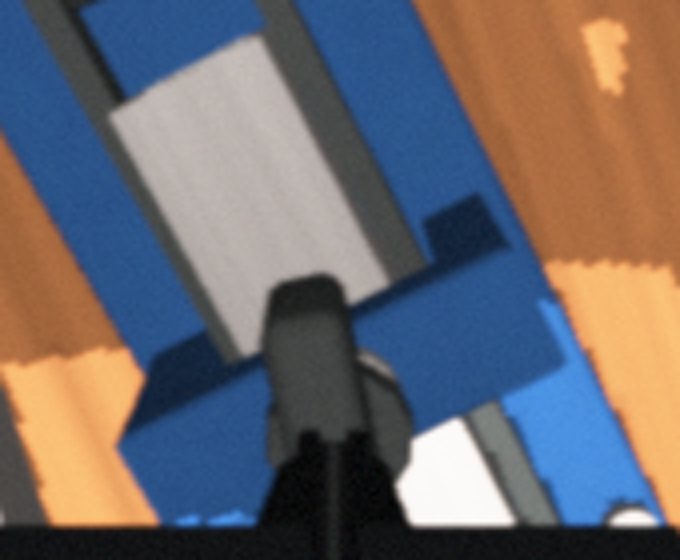

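The fingers did not carry the wing: the jig turned in the view and there was no torque. They are shut either above it or beside it. I'll open them and measure numerically, by image difference, where the near finger's tip really ends.

```bash
python3 - <<'E'
from h import *
np.save('s_shut.npy',cam('side')['image'])
E
python3 -m crank '{"deltas": [[0,0,0,0,0.6],[0,0,0,0,0.6],[0,0,0,0,0.6],[0,0,0,0,0.6],[0,0,0,0,0.6]]}'
python3 - <<'E'
from h import *
d=cam('side');a=np.load('s_shut.npy').astype(int);b=d['image'].astype(int)
s=r.sense();p=s['eef_pos'];M=Ro.from_quat(s['orientation'],scalar_first=True).as_matrix();ty=M[:,1]
for sg in(-1,1):
  for off in (s['grip_width']/2,s['grip_width']/2+.01):
    P=[p+sg*off*ty+[0,0,h] for h in(0,.019,.028,.05)];print(sg,off,w2pix(d,P).round(1).tolist())
df=np.abs(a-b).max(2)>45
m=df&(b.max(2)<75)   # became dark
n,l,st,c=cv2.connectedComponentsWithStats(m.astype(np.uint8))
for k in range(1,n):
    if st[k,4]>8: print('new dark',st[k],c[k].round(1))
y0,x0=185,235
for y in range(y0,245): print(y,''.join('#' if df[y,x] and b[y,x].max()<75 else ('.' if not df[y,x] else 'o') for x in range(x0,300)))
E
```

```text
time: 5.25
eef_pos: [0.5038, 0.0605, 0.0899]
orientation: [0.0, 0.824, 0.566, -0.0]
contact_force: [0.0, -1.0, 0.2]
grip_width: 0.0349
gripper_force: 0.0
-1 0.0194559742894237 [[263.5, 238.2], [263.3, 232.7], [263.2, 230.0], [263.0, 223.2]]
-1 0.029455974289423703 [[265.2, 240.8], [265.1, 235.2], [265.0, 232.5], [264.8, 225.8]]
1 0.0194559742894237 [[256.9, 228.5], [256.6, 222.9], [256.5, 220.3], [256.2, 213.6]]
1 0.029455974289423703 [[255.3, 226.1], [255.0, 220.5], [254.8, 217.9], [254.5, 211.2]]
185 ......ooo........................................................
186 .....ooooo.......................................................
187 .....ooooo.......................................................
188 ...o.oooooo......................................................
189 ...o#..oooo......................................................
190 ...o#o...........................................................
191 ...o#o...........................................................
192 ...o#o...oooo....................................................
193 ...o##..ooooo...................
[... 2903 characters left out ...]

235 .................................................................
236 .................................................................
237 .................................................................
238 .................................................................
239 .................................................................
240 .................................................................
241 .................................................................
242 .................................................................
243 .................................................................
244 .................................................................
```

```bash
python3 - <<'E'
from h import *
d=cam('side');a=np.load('s_shut.npy').astype(int);b=d['image'].astype(int)
s=r.sense();print(s['grip_width'],s['gripper_force'])
df=np.abs(a-b).max(2)
print('    ',list(range(246,276)))
for y in range(212,246): print(y,' '.join('%3d'%v for v in df[y,246:276]),'|',' '.join('%3d'%v for v in b[y,252:272].max(1)))
E
```

```text
0.04323770616077877 0.0
     [246, 247, 248, 249, 250, 251, 252, 253, 254, 255, 256, 257, 258, 259, 260, 261, 262, 263, 264, 265, 266, 267, 268, 269, 270, 271, 272, 273, 274, 275]
212   1   5   2  10  18 113 191 103  56  55   6   8   1   4   7   6   4   4   5   3   2   9   5   3   1   5   3   3   3   4 |  64 105 155 129 109 126  97  80  86  93  95  92  94  91  89  80  87  85  82  84
213   2   5   3   7  16 109 189 140   9  28  12   1   3   6   3   1   6   8   9   4   5   4   2   8   2   1   6   4   3   2 |  66  75  99  88  91 125 104  82  80  85  87  91  84  83  81  80  84  87  85  83
214   1   2   3   4  11  73 194 131  27  14  13   5  10   7   4   4   5   3   5   6   6   9   4   4   3   4   6   1   9  11 |  61  81  79  78  81 115 114  88  81  81  86  81  83  82  85  84  85  82  80  80
215   3   3   1   2  15  71 195 157  64  17  23  10   3   4   2   5   4   5   2   7   4   1   2   6   3   3   3   2  13   7 |  60  80  77  81  82  88  97  80  81  83  83  86  83  85  85  82  77  79  79  77
216   2   4   2   3  12  65 192 155  53  21   7  12   5   3   7   2   1   3   3   7   8   2   6 
[... 5383 characters left out ...]
 |  99 101 101 102 102 101 104 117 150 153 152 152 149 152 146 150 149 149 148 144
243   8   4   5   1   7   5   3   4   2   0   2   2   4   4   2   3   2   2   1   1   3   3   3   1   1   2   2   3   4   3 | 100  97  92 124 122 105 102 102 106 122 151 154 154 149 147 150 151 149 150 150
244   2   7   4   2   7   7   6   1   2   2   2   3   2   1   3   6   4   3   3   2   3   1   1   2   2   2   3   3   6   2 |  98  94 121 173 190 142 110 104 101 104 109 128 149 158 153 151 150 150 151 155
245   3   4   3   6   2   2   3   1   2   3   2   1   2   5   6   3   1   2   4   3   6   4   3   2   2   3   2   4   2   4 |  94 118 172 186 186 186 154 105 105 105 102 104 108 132 143 154 152 152 156 148
```

The near tip ends around row 230, where a tip at the reported TCP height would be at about row 239. So the real tips are about 28 mm above the reported TCP, just over the wing's top. I'll turn back and descend in guarded steps, watching the force.

```bash

python3 -m crank '{"deltas": [[0,0,0,0.1,0.6],[0,0,0,0.1,0.6],[0,0,-0.4,0,0.6],[0,0,-0.4,0,0.6],[0,0,-0.4,0,0.6]]}'
python3 -m crank '{"deltas": [[0,0,-0.15,0,0.6],[0,0,-0.15,0,0.6],[0,0,-0.15,0,0.6],[0,0,0,0,0.6]]}'
python3 - <<'E'
from h import *
d=cam('side');a=np.load('s_shut.npy').astype(int);b=d['image'].astype(int)
s=r.sense();p=s['eef_pos'];M=Ro.from_quat(s['orientation'],scalar_first=True).as_matrix();ty=M[:,1]
print(p,s['grip_width'],s['contact_force'])
print(w2pix(d,[p-.5*s['grip_width']*ty+[0,0,h] for h in(0,.01,.02,.03)]).round(1).tolist())
df=np.abs(a-b).max(2)
for y in range(222,250): print(y,''.join('#' if v>15 else '.' for v in df[y,240:285]))
E
```

```text
time: 5.85
eef_pos: [0.5038, 0.0605, 0.0775]
orientation: [-0.0, 0.764, 0.645, -0.0]
contact_force: [0.9, 0.2, 0.4]
grip_width: 0.057
gripper_force: 0.0
time: 6.25
eef_pos: [0.5038, 0.0605, 0.0733]
orientation: [-0.0, 0.764, 0.646, -0.0]
contact_force: [0.9, 0.7, 0.4]
grip_width: 0.0569
gripper_force: 0.0
[0.50382704 0.06050439 0.07344183] 0.05718832457422022 [-0.92310777  0.3828751  -0.58848821]
[[267.2, 244.4], [267.1, 241.6], [267.0, 238.7], [267.0, 235.8]]
222 ........#################.....###############
223 ........#################...#.#############..
224 ........#####.##########.################....
225 .........##....########.################.....
226 ................#####..###############.......
227 ................##.....#############.........
228 .......................####...####...........
229 .......................####..####............
230 .......................###..#####............
231 ..........................#######............
232 ........................#########............
233 ........................########.............
234 .......................#########.............
235 .......................#.#######.............
236 .........................#####...............
237 ........................#####................
238 ....####...............#####.................
239 ########................#....................
240 #...####.......................#.............
241 ....####........................###..........
242 ....####........................###..........
243 .....###.....................................
244 ......##.....................................
245 .......#.....................................
246 .............................................
247 .............................................
248 .............................................
249 .............................................
```

Confirmed: the tips end near z 0.100 while the reported TCP is 0.073, with no contact. I'll continue down 11 mm and close.

```bash

python3 -m crank '{"deltas": [[0,0,-0.3,0,0.6],[0,0,-0.3,0,0.6],[0,0,-0.3,0,0.6],[0,0,-0.2,0,0.6],[0,0,0,0,0.6]]}'
python3 -m crank '{"deltas": [[0,0,0,0,0],[0,0,0,0,0],[0,0,0,0,0],[0,0,0,0,0],[0,0,0,0,0]]}' 40
python3 -m crank '{"deltas": [[0,0,0,0,0],[0,0,0,0,0]]}'
```

```text
time: 6.8
eef_pos: [0.5037, 0.0605, 0.0621]
orientation: [-0.0, 0.764, 0.646, -0.0]
contact_force: [-0.7, -0.4, 0.3]
grip_width: 0.0573
gripper_force: 0.0
time: 7.3
eef_pos: [0.5038, 0.0605, 0.0625]
orientation: [0.0, 0.764, 0.646, 0.0]
contact_force: [0.4, 0.3, 0.6]
grip_width: 0.0224
gripper_force: 0.0
time: 7.5
eef_pos: [0.5044, 0.0604, 0.0625]
orientation: [0.001, 0.764, 0.646, 0.0]
contact_force: [3.4, -0.1, -1.0]
grip_width: 0.0121
gripper_force: 40.0
```

The wing is gripped: 12.1 mm at 40 N. Turning clockwise, following the thread upward.

```bash

python3 -m crank '{"deltas": [[0.05,0,0.015,-0.1,0],[0,0,0.023,-0.145,0],[0,0,0.023,-0.145,0],[0,0,0.023,-0.145,0],[0,0,0.023,-0.145,0]]}'
python3 -c "
from h import *;s=r.sense();print(s['torque'],s['qpos'][5])"
```

```text
time: 8.0
eef_pos: [0.5051, 0.0602, 0.0637]
orientation: [0.001, 0.936, 0.352, 0.001]
contact_force: [3.5, -2.7, -1.5]
grip_width: 0.012
gripper_force: 40.0
[-0.62269474 -0.76699693  0.26216034] 0.8420702482378919
```

```bash

python3 -m crank '{"deltas": [[0,0,0.023,-0.145,0],[0,0,0.023,-0.145,0],[0,0,0.023,-0.145,0],[0,0,0.023,-0.145,0],[0,0,0.023,-0.145,0]]}'
python3 -m crank '{"deltas": [[0,0,0.023,-0.145,0],[0,0,0.023,-0.145,0],[0,0,0.023,-0.145,0],[0,0,0.023,-0.145,0],[0,0,0.023,-0.145,0]]}'
python3 -m crank '{"deltas": [[0,0,0.016,-0.1,0],[0,0,0,0,0]]}'
python3 -c "
from h import *;s=r.sense();print(s['torque'],s['qpos'][5])"
```

```text
time: 8.5
eef_pos: [0.5053, 0.0597, 0.0648]
orientation: [0.001, 1.0, -0.003, 0.001]
contact_force: [4.4, -6.7, -1.5]
grip_width: 0.0123
gripper_force: 40.0
time: 9.0
eef_pos: [0.5051, 0.0592, 0.066]
orientation: [0.001, 0.934, -0.357, 0.001]
contact_force: [1.7, -11.0, -2.1]
grip_width: 0.012
gripper_force: 40.0
time: 9.2
eef_pos: [0.505, 0.0591, 0.0661]
orientation: [0.001, 0.915, -0.403, 0.001]
contact_force: [2.6, -11.4, -1.1]
grip_width: 0.0117
gripper_force: 40.0
[-2.56604546 -0.56572058 -0.02305686] 2.389804483400828
```

```bash

python3 -m crank '{"deltas": [[0,0,0,0,1],[0,0,0,0,1],[0,0,0,0,1],[0,0,0,0,1],[0,0,0,0,1]]}'
python3 -m crank '{"deltas": [[0,0,0,0,1],[0,0,0,0,1],[0,0,0,0.1,1],[0,0,0,0.149,1],[0,0,0,0.149,1]]}'
python3 -c "
from h import *;s=r.sense();print(s['eef_pos'],s['contact_force'])"
python3 -m crank '{"deltas": [[0,0,0,0.149,1],[0,0,0,0.149,1],[0,0,0,0.149,1],[0,0,0,0.149,1],[0,0,0,0.149,1]]}' | grep -E 'force|width'
python3 -m crank '{"deltas": [[0,0,0,0.149,1],[0,0,0,0.149,1],[0,0,0,0.149,1],[0,0,0,0.149,1],[0,0,0,0.149,1]]}' | grep -E 'force|width'
python3 -m crank '{"deltas": [[0,0,0,0.149,1],[0,0,0,0.149,1],[0,0,0,0.149,1],[0,0,0,0.149,1],[0,0,0,0.149,1]]}' | grep -E 'force|width'
python3 -m crank '{"deltas": [[0,0,0,0.149,1],[0,0,0,0.149,1],[0,0,0,0.149,1],[0,0,0,0,1]]}'
python3 -c "
from h import *;s=r.sense();q=s['orientation'];print(s['eef_pos'],2*np.arctan2(q[2],q[1]),s['qpos'][5])"
```

```text
time: 9.7
eef_pos: [0.5043, 0.0606, 0.066]
orientation: [0.0, 0.916, -0.401, -0.0]
contact_force: [-1.3, 0.0, -0.3]
grip_width: 0.0465
gripper_force: 0.0
time: 10.2
eef_pos: [0.5043, 0.0605, 0.066]
orientation: [0.0, 0.978, -0.209, -0.0]
contact_force: [-0.2, 0.1, -0.4]
grip_width: 0.0863
gripper_force: 0.0
[0.50433458 0.06051503 0.06599057] [-0.23751018  0.05180622 -0.37088162]
contact_force: [0.1, 0.0, 0.4]
grip_width: 0.0949
gripper_force: 0.0
contact_force: [1.3, 0.0, -0.8]
grip_width: 0.0951
gripper_force: 0.0
contact_force: [-0.4, 1.0, 0.8]
grip_width: 0.0948
gripper_force: 0.0
time: 12.1
eef_pos: [0.5043, 0.0605, 0.066]
orientation: [0.0, 0.428, 0.904, 0.0]
contact_force: [0.7, 0.4, 0.1]
grip_width: 0.0952
gripper_force: 0.0
[0.5043081  0.06049337 0.06599191] 2.2561092542475354 -0.6961221129924505
```

```bash

python3 -m crank '{"deltas": [[0.05,-0.15,0,0.055,0.3],[0,0,0,0,0],[0,0,0,0,0],[0,0,0,0,0],[0,0,0,0,0]]}' 40 >/dev/null
python3 -m crank '{"deltas": [[0,0,0,0,0],[0,0,0,0,0],[0,0,0,0,0],[0,0,0,0,0],[0,0,0,0,0]]}'
python3 -m crank '{"deltas": [[0,0,0,0,0],[0,0,0,0,0],[0,0,0,0,0]]}'
```

```text
time: 13.1
eef_pos: [0.5048, 0.059, 0.066]
orientation: [0.0, 0.405, 0.915, 0.0]
contact_force: [0.7, 0.5, 0.1]
grip_width: 0.0207
gripper_force: 0.0
time: 13.4
eef_pos: [0.5048, 0.059, 0.066]
orientation: [-0.0, 0.404, 0.915, -0.0]
contact_force: [-0.9, -0.4, 0.3]
grip_width: 0.0115
gripper_force: 40.0
```

```bash

python3 -m crank '{"deltas": [[0,0,0.015,-0.1,0],[0,0,0.023,-0.145,0],[0,0,0.023,-0.145,0],[0,0,0.023,-0.145,0],[0,0,0.023,-0.145,0]]}'
python3 -m crank '{"deltas": [[0,0,0.023,-0.145,0],[0,0,0.023,-0.145,0],[0,0,0.023,-0.145,0],[0,0,0.023,-0.145,0],[0,0,0.023,-0.145,0]]}'
python3 -c "
from h import *;s=r.sense();print(s['torque'])"
python3 -m crank '{"deltas": [[0,0,0.023,-0.145,0],[0,0,0.023,-0.145,0],[0,0,0.023,-0.145,0],[0,0,0.023,-0.145,0],[0,0,0.023,-0.145,0]]}'
python3 -m crank '{"deltas": [[0,0,0.023,-0.145,0],[0,0,0.023,-0.145,0],[0,0,0.023,-0.145,0],[0,0,0.023,-0.145,0],[0,0,0,0,0]]}'
python3 -c "
from h import *;s=r.sense();q=s['orientation'];print(s['torque'],2*np.arctan2(q[2],q[1]),s['qpos'][5])"
```

```text
time: 13.9
eef_pos: [0.5046, 0.0589, 0.0671]
orientation: [-0.0, 0.688, 0.725, -0.0]
contact_force: [-1.9, -1.2, 1.5]
grip_width: 0.0119
gripper_force: 40.0
time: 14.4
eef_pos: [0.5043, 0.0589, 0.0682]
orientation: [-0.0, 0.901, 0.434, -0.001]
contact_force: [-1.8, -0.3, 2.3]
grip_width: 0.012
gripper_force: 40.0
[-0.17542889  0.47449203  0.18745   ]
time: 14.9
eef_pos: [0.5041, 0.0591, 0.0693]
orientation: [-0.0, 0.996, 0.087, -0.001]
contact_force: [-2.3, 0.3, 1.9]
grip_width: 0.0118
gripper_force: 40.0
time: 15.4
eef_pos: [0.5042, 0.0593, 0.0703]
orientation: [-0.0, 0.98, -0.2, -0.001]
contact_force: [-2.4, 1.7, 3.1]
grip_width: 0.0114
gripper_force: 40.0
[ 0.55691616  0.76699878 -0.22685841] -0.4035152498208154 1.960686469526691
```

Total is about 4.94 rad, or 7.9 mm. I'll add 0.43 rad for margin, then release, rise and go to the tail.

```bash

python3 -m crank '{"deltas": [[0,0,0.023,-0.145,0],[0,0,0.023,-0.145,0],[0,0,0.023,-0.145,0],[0,0,0,0,0]]}'
python3 -m crank '{"deltas": [[0,0,0,0,0.7],[0,0,0,0,0.7],[0,0,0,0,0.7],[0,0,0,0,0.7],[0,0,0.5,0,0.7]]}'
python3 -m crank '{"deltas": [[0,0,2,0,0.7],[0,0,2.5,0,0.7],[0,0,2.5,0,0.7],[0.1,-1,0,0.14,0.7],[0.1,-1,0,0.145,0.7]]}'
python3 -m crank '{"deltas": [[0.1,-1,0,0.145,0.7],[0.1,-1,0,0.145,0.7],[0.1,-1,0,0.145,0.7],[0.1,-1,0,0.145,0.7],[0.1,-1,0,0.145,0.7]]}'>/dev/null
python3 -m crank '{"deltas": [[0.1,-1,0,0.145,0.7],[0.1,-1,0,0.145,0.7],[0.1,-1,0,0.145,0.7],[0.1,-1,0,0.145,0.7],[0.1,-1,0,0.145,0.7]]}'>/dev/null
python3 -m crank '{"deltas": [[0.1,-1,0,0.145,0.7],[0.1,-1,0,0.145,0.7],[0,0,0,0.145,0.7],[0,0,0,0.145,0.7],[0,0,0,0.145,0.7]]}'
python3 - <<'E'
from h import *
d=cam('wrist');s=r.sense();q=s['orientation'];print(s['eef_pos'],2*np.arctan2(q[2],q[1]),s['qpos'][5],s['contact_force'])
cv2.imwrite('pics/w5.png',d['image']);np.savez('w5.npz',K=d['K'],D=d['D'],R=d['R'],t=d['t'])
# wing tip yaw + height: dark blob
print(w2pix(d,[[.504,.0595,.12],[.504,.0595,.079],[.5215,-.109,.05],[.5189,-.0841,.05]]).round(0).tolist())
E
```

```text
time: 15.8
eef_pos: [0.5043, 0.0594, 0.071]
orientation: [0.0, 0.914, -0.406, -0.001]
contact_force: [-3.2, 4.1, 3.5]
grip_width: 0.011
gripper_force: 40.0
time: 16.3
eef_pos: [0.5046, 0.0589, 0.0757]
orientation: [0.0, 0.914, -0.406, -0.0]
contact_force: [-0.2, 0.3, 0.4]
grip_width: 0.0465
gripper_force: 0.0
time: 16.8
eef_pos: [0.5072, 0.0388, 0.1472]
orientation: [-0.0, 0.963, -0.269, 0.001]
contact_force: [0.5, -0.3, -0.1]
grip_width: 0.0666
gripper_force: 0.0
time: 18.3
eef_pos: [0.5188, -0.0812, 0.1463]
orientation: [0.0, 0.686, 0.728, 0.0]
contact_force: [-1.2, 0.1, 1.2]
grip_width: 0.0668
gripper_force: 0.0
[ 0.51881052 -0.08115398  0.14630593] 1.6391438577519242 -0.34921323179470587 [-1.15144668  1.03132583  0.40692953]
[[271.0, -2.0], [273.0, 18.0], [283.0, 231.0], [282.0, 205.0]]
```

```bash

python3 -m crank '{"deltas": [[0,-0.3,-2,0.035,0.7],[0,0,-2.5,0,0.7],[0,0,-2.5,0,0.7],[0,0,-2,0,0.7],[0,0,-2,0,0.7]]}'
python3 -m crank '{"deltas": [[0,0,-1.5,0,0.7],[0,0,-1,0,0.7],[0,0,-0.8,0,0.7],[0,0,-0.8,0,0.7],[0,0,-0.3,0,0.7]]}'
python3 -m crank '{"deltas": [[0,0,0,0,0],[0,0,0,0,0],[0,0,0,0,0],[0,0,0,0,0],[0,0,0,0,0]]}' 30
python3 -m crank '{"deltas": [[0,0,0,0,0],[0,0,0,0,0],[0,0,0,0,0]]}'
```

```text
time: 18.85
eef_pos: [0.5189, -0.0841, 0.0354]
orientation: [0.0, 0.676, 0.737, 0.0]
contact_force: [0.5, -0.6, -0.3]
grip_width: 0.0667
gripper_force: 0.0
time: 19.35
eef_pos: [0.5188, -0.084, -0.0084]
orientation: [-0.0, 0.675, 0.737, -0.0]
contact_force: [-0.0, -0.0, 0.5]
grip_width: 0.0667
gripper_force: 0.0
time: 19.85
eef_pos: [0.519, -0.0841, -0.0078]
orientation: [0.0, 0.675, 0.738, 0.0]
contact_force: [0.7, -0.3, 0.4]
grip_width: 0.032
gripper_force: 0.3
time: 20.15
eef_pos: [0.519, -0.0841, -0.0078]
orientation: [0.0, 0.675, 0.738, 0.0]
contact_force: [-1.2, -0.5, 4.2]
grip_width: 0.0297
gripper_force: 30.0
```

The tube is gripped: 29.7 mm at 30 N. Feeling my way forward along the channel.

```bash

python3 -m crank '{"deltas": [[-0.01,0.1,0,0,0],[-0.01,0.1,0,0,0],[-0.01,0.1,0,0,0],[0,0,0,0,0]]}'
python3 -m crank '{"deltas": [[-0.01,0.1,0,0,0],[-0.01,0.1,0,0,0],[-0.01,0.1,0,0,0],[-0.01,0.1,0,0,0],[0,0,0,0,0]]}'
```

```text
time: 20.55
eef_pos: [0.5188, -0.0815, -0.0078]
orientation: [0.001, 0.675, 0.738, 0.0]
contact_force: [-0.9, -5.0, 4.3]
grip_width: 0.0302
gripper_force: 30.0
time: 21.05
eef_pos: [0.5184, -0.0775, -0.0078]
orientation: [0.001, 0.675, 0.738, 0.0]
contact_force: [-1.0, -5.0, 3.6]
grip_width: 0.0297
gripper_force: 30.0
```

It slides freely with about 5 N of drag, so the pin is out.

```bash

python3 -m crank '{"deltas": [[-0.02,0.2,0,0,0],[-0.02,0.2,0,0,0],[-0.02,0.2,0,0,0],[-0.02,0.2,0,0,0],[0,0,0,0,0]]}'|grep -E 'pos|contact'
for i in 1; do python3 -m crank '{"deltas": [[-0.01,0.1,0,0,0],[-0.01,0.1,0,0,0]]}'|grep -E 'pos|contact'; done
python3 -m crank '{"deltas": [[-0.01,0.1,0,0,0],[0,0.05,0,0,0]]}'|grep -E 'pos|contact'
python3 -m crank '{"deltas": [[-0.01,0.05,0,0,0],[0,0.05,0,0,0]]}'|grep -E 'pos|contact'
```

```text
eef_pos: [0.5176, -0.0693, -0.0078]
contact_force: [-0.6, -4.1, 4.8]
eef_pos: [0.5174, -0.0676, -0.0078]
contact_force: [-1.3, -6.8, 4.4]
eef_pos: [0.5172, -0.066, -0.0078]
contact_force: [-1.2, -7.2, 4.9]
eef_pos: [0.5172, -0.0653, -0.0078]
contact_force: [-1.6, -12.9, 3.3]
```

```bash

python3 -m crank '{"deltas": [[0,0,0,0,0],[0,0,0,0,0]]}'|grep -E 'pos|contact'
python3 -m crank '{"deltas": [[0,0.03,0,0,0],[0,0,0,0,0]]}'|grep -E 'pos|contact'
```

```text
eef_pos: [0.5172, -0.0653, -0.0078]
contact_force: [-1.1, -8.8, 4.5]
eef_pos: [0.5172, -0.0653, -0.0078]
contact_force: [-2.1, -11.8, 4.2]
```

```bash

python3 -m crank '{"deltas": [[0,0.03,0,0,0],[0,0,0,0,0]]}'|grep -E 'pos|contact'
python3 - <<'E'
from h import *
d=cam('wrist');d2=cam('side')
a=cv2.resize(d['image'],(480,360));b=cv2.resize(d2['image'][205:305,205:285],(320,400),interpolation=cv2.INTER_CUBIC)
o=np.zeros((400,800,3),np.uint8);o[:360,:480]=a;o[:,480:]=b;cv2.imwrite('pics/v.png',o)
print(w2pix(d,jig2w([.5037,.06],1.674,[[79,15,50],[79,-15,50]])).round(0).tolist())
E
```

```text
eef_pos: [0.5173, -0.0652, -0.0078]
contact_force: [-0.8, -13.2, 3.4]
[[218.0, -345.0], [320.0, -346.0]]
```

View pics/v.png

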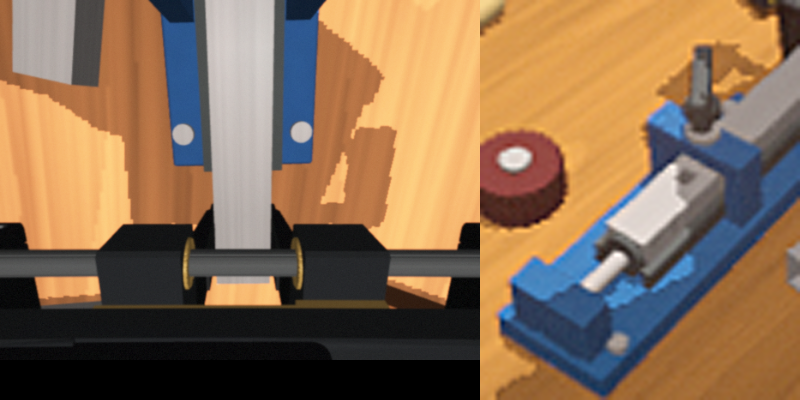

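The picture shows the tube's end against the stop disc at (612,240), its hole clear of the bridge at (690,178), the screw raised, and the wheel and offcut in place. I'll ease the preload, release and rise.

```bash

python3 -m crank '{"deltas": [[0,-0.03,0,0,0],[0,0,0,0,0.6],[0,0,0,0,0.6],[0,0,0,0,0.6],[0,0,0,0,0.6]]}'
python3 -m crank '{"deltas": [[0,0,0,0,0.6],[0,0,0.5,0,0.6],[0,0,2,0,0.6],[0,0,3,0,0.6],[0,0,3,0,0.6]]}'
python3 -m crank '{"deltas": [[0,0,3,0,0.6],[0,-1,2,0,0.6],[0,0,0,0,0.6],[0,0,0,0,0.6]]}'
python3 - <<'E'
from h import *
# tail edge check: tube end vs stop, in the side camera, against the pressed picture
d=cam('side');v=cv2.imread('pics/v.png')[:,480:];n=cv2.resize(d['image'][205:305,205:285],(320,400),interpolation=cv2.INTER_CUBIC)
a,b=[cv2.cvtColor(x[150:300,80:280],cv2.COLOR_BGR2GRAY).astype(np.float32) for x in(v,n)]
print('shift px/4',cv2.phaseCorrelate(a,b))
E
```

```text
time: 23.35
eef_pos: [0.5168, -0.064, -0.0082]
orientation: [-0.0, 0.675, 0.738, -0.0]
contact_force: [1.1, 0.8, 0.5]
grip_width: 0.0546
gripper_force: 0.0
time: 23.85
eef_pos: [0.5166, -0.0641, 0.0781]
orientation: [-0.0, 0.675, 0.738, -0.0]
contact_force: [-0.0, -0.1, 0.6]
grip_width: 0.0569
gripper_force: 0.0
time: 24.25
eef_pos: [0.5167, -0.0741, 0.1269]
orientation: [0.0, 0.675, 0.737, 0.0]
contact_force: [-0.2, -0.3, -0.3]
grip_width: 0.0571
gripper_force: 0.0
shift px/4 ((0.008583787987348046, -0.05368400583171251), 0.8114237475077312)
```

The tube has not moved since release and the arm is clear, so I'm handing in.

```bash
python3 -c "
from station import r
print(r.finish_job())"
```

```text
the job is handed in; nothing more can be done
None
```

I turned the screw about 5.4 rad clockwise, raising it about 8.5 mm and clear of the tube. I then slid the tube to the stop, pressing with at most about 13 N at the wrist, and handed the job in at about 24 s with the arm clear; no verdict came back.

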